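# Load three tea cups and hold the carrying tray level

## Task

Stand exactly three of the five tea cups upright in the wooden carrying tray, setting each down gently, and leave the other two standing where they are on the cardboard and everything else alone. Then take the tray by the middle of its bar handle, lift it at least 10 cm clear of the table without tipping it, and keep it there, level and still: the job finishes with the robot still holding the tray up.

Things in the scene. Friction and masses are not known exactly. Their poses are not given: they have to be found in the camera images.
- carrier: Open plywood carrying tray, loose, about 0.45 kg: 280 mm long (its x) x 216 mm wide (y), walls 50 mm high, 8 mm thick, floor 8 mm thick. A straight bar handle runs along its x over the middle, from end upright (26 mm wide) to end upright, leaving an open bay 264 mm long and about 90 mm wide on either side. Origin: centre of the underside; z up.
- carrier_handle (a point): Middle of the tray's wooden bar handle, 93 mm above the tray's underside; the bar is 264 mm long (tray's x), 20 mm wide (tray's y) and 24 mm tall, its top 105 mm and its underside 81 mm above the tray's underside. Axes as the tray.
- sheet: Flat brown corrugated board, 270 mm (its x) x 240 mm (y) x 5 mm, fixed to the table; the cups start on it, one near each corner (about 75 mm in x and 68 mm in y from its middle) and one near the middle. Tray and board lie on opposite sides of the table's middle line, either way round. Origin: centre of the underside.
- cup0: One of five identical small white porcelain tea cups without handle, blue sprigs painted round, straight-sided, 50 mm outside diameter (foot narrows to 36 mm in the lowest 8 mm), 58 mm tall, 4 mm wall, open upward, about 90 g. Origin: centre of the underside; z towards its mouth.
- cup1: One of five identical small white porcelain tea cups without handle, blue sprigs painted round, straight-sided, 50 mm outside diameter (foot narrows to 36 mm in the lowest 8 mm), 58 mm tall, 4 mm wall, open upward, about 90 g. Origin: centre of the underside; z towards its mouth.
- cup2: One of five identical small white porcelain tea cups without handle, blue sprigs painted round, straight-sided, 50 mm outside diameter (foot narrows to 36 mm in the lowest 8 mm), 58 mm tall, 4 mm wall, open upward, about 90 g. Origin: centre of the underside; z towards its mouth.
- cup3: One of five identical small white porcelain tea cups without handle, blue sprigs painted round, straight-sided, 50 mm outside diameter (foot narrows to 36 mm in the lowest 8 mm), 58 mm tall, 4 mm wall, open upward, about 90 g. Origin: centre of the underside; z towards its mouth.
- cup4: One of five identical small white porcelain tea cups without handle, blue sprigs painted round, straight-sided, 50 mm outside diameter (foot narrows to 36 mm in the lowest 8 mm), 58 mm tall, 4 mm wall, open upward, about 90 g. Origin: centre of the underside; z towards its mouth.
- book: Bystander: closed green hardback, 110 x 150 x 34 mm, lying flat. Origin: centre of the underside.
- tape: Bystander: roll of clear packing tape lying flat, 100 mm outside diameter, 48 mm tall. Origin: centre of the underside.
- woodbox: Bystander: small dark wooden box with closed lid, 94 x 124 x 59 mm. Origin: centre of the underside.
Mind the look-alikes: they are no part of the job. What is shaped like the cup3 but orange or yellow is not meant.

How it is judged:
On the way, in this order (a step that is already met when the one before it is completed fails the run):
1. exactly three cups stand in the tray, let go, while the tray is still on the table (((x of cup0 in the frame of carrier between -0.132 and 0.132 m and y of cup0 in the frame of carrier between -0.1 and 0.1 m and z of cup0 in the frame of carrier between -0.01 and 0.03 m and angle between cup0's own z axis and vertical below 0.2 rad) or (distance of cup0 from where it was at the start of the episode below 0.04 m and angle between cup0's own z axis and vertical below 0.2 rad)) and ((x of cup1 in the frame of carrier between -0.132 and 0.132 m and y of cup1 in the frame of carrier between -0.1 and 0.1 m and z of cup1 in the frame of carrier between -0.01 and 0.03 m and angle between cup1's own z axis and vertical below 0.2 rad) or (distance of cup1 from where it was at the start of the episode below 0.04 m and angle between cup1's own z axis and vertical below 0.2 rad)) and ((x of cup2 in the frame of carrier between -0.132 and 0.132 m and y of cup2 in the frame of carrier between -0.1 and 0.1 m and z of cup2 in the frame of carrier between -0.01 and 0.03 m and angle between cup2's own z axis and vertical below 0.2 rad) or (distance of cup2 from where it was at the start of the episode below 0.04 m and angle between cup2's own z axis and vertical below 0.2 rad)) and ((x of cup3 in the frame of carrier between -0.132 and 0.132 m and y of cup3 in the frame of carrier between -0.1 and 0.1 m and z of cup3 in the frame of carrier between -0.01 and 0.03 m and angle between cup3's own z axis and vertical below 0.2 rad) or (distance of cup3 from where it was at the start of the episode below 0.04 m and angle between cup3's own z axis and vertical below 0.2 rad)) and ((x of cup4 in the frame of carrier between -0.132 and 0.132 m and y of cup4 in the frame of carrier between -0.1 and 0.1 m and z of cup4 in the frame of carrier between -0.01 and 0.03 m and angle between cup4's own z axis and vertical below 0.2 rad) or (distance of cup4 from where it was at the start of the episode below 0.04 m and angle between cup4's own z axis and vertical below 0.2 rad)) and ((distance of each of cup0, cup1 from where it was at the start of the episode below 0.04 m and distance of each of cup2, cup3, cup4 from where it was at the start of the episode above 0.04 m) or (distance of each of cup0, cup2 from where it was at the start of the episode below 0.04 m and distance of each of cup1, cup3, cup4 from where it was at the start of the episode above 0.04 m) or (distance of each of cup0, cup3 from where it was at the start of the episode below 0.04 m and distance of each of cup1, cup2, cup4 from where it was at the start of the episode above 0.04 m) or (distance of each of cup0, cup4 from where it was at the start of the episode below 0.04 m and distance of each of cup1, cup2, cup3 from where it was at the start of the episode above 0.04 m) or (distance of each of cup0, cup3, cup4 from where it was at the start of the episode above 0.04 m and distance of each of cup1, cup2 from where it was at the start of the episode below 0.04 m) or (distance of each of cup0, cup2, cup4 from where it was at the start of the episode above 0.04 m and distance of each of cup1, cup3 from where it was at the start of the episode below 0.04 m) or (distance of each of cup0, cup2, cup3 from where it was at the start of the episode above 0.04 m and distance of each of cup1, cup4 from where it was at the start of the episode below 0.04 m) or (distance of each of cup0, cup1, cup4 from where it was at the start of the episode above 0.04 m and distance of each of cup2, cup3 from where it was at the start of the episode below 0.04 m) or (distance of each of cup0, cup1, cup3 from where it was at the start of the episode above 0.04 m and distance of each of cup2, cup4 from where it was at the start of the episode below 0.04 m) or (distance of each of cup0, cup1, cup2 from where it was at the start of the episode above 0.04 m and distance of each of cup3, cup4 from where it was at the start of the episode below 0.04 m)) and height (world z) of carrier below 0.01 m and contact force between the fingers and cup0 below 0.1 N and contact force between the fingers and cup1 below 0.1 N and contact force between the fingers and cup2 below 0.1 N and contact force between the fingers and cup3 below 0.1 N and contact force between the fingers and cup4 below 0.1 N), for 0.2 s.
2. the tray with its three cups is held up level by its handle (((x of cup0 in the frame of carrier between -0.132 and 0.132 m and y of cup0 in the frame of carrier between -0.1 and 0.1 m and z of cup0 in the frame of carrier between -0.01 and 0.03 m and angle between cup0's own z axis and vertical below 0.2 rad) or (distance of cup0 from where it was at the start of the episode below 0.04 m and angle between cup0's own z axis and vertical below 0.2 rad)) and ((x of cup1 in the frame of carrier between -0.132 and 0.132 m and y of cup1 in the frame of carrier between -0.1 and 0.1 m and z of cup1 in the frame of carrier between -0.01 and 0.03 m and angle between cup1's own z axis and vertical below 0.2 rad) or (distance of cup1 from where it was at the start of the episode below 0.04 m and angle between cup1's own z axis and vertical below 0.2 rad)) and ((x of cup2 in the frame of carrier between -0.132 and 0.132 m and y of cup2 in the frame of carrier between -0.1 and 0.1 m and z of cup2 in the frame of carrier between -0.01 and 0.03 m and angle between cup2's own z axis and vertical below 0.2 rad) or (distance of cup2 from where it was at the start of the episode below 0.04 m and angle between cup2's own z axis and vertical below 0.2 rad)) and ((x of cup3 in the frame of carrier between -0.132 and 0.132 m and y of cup3 in the frame of carrier between -0.1 and 0.1 m and z of cup3 in the frame of carrier between -0.01 and 0.03 m and angle between cup3's own z axis and vertical below 0.2 rad) or (distance of cup3 from where it was at the start of the episode below 0.04 m and angle between cup3's own z axis and vertical below 0.2 rad)) and ((x of cup4 in the frame of carrier between -0.132 and 0.132 m and y of cup4 in the frame of carrier between -0.1 and 0.1 m and z of cup4 in the frame of carrier between -0.01 and 0.03 m and angle between cup4's own z axis and vertical below 0.2 rad) or (distance of cup4 from where it was at the start of the episode below 0.04 m and angle between cup4's own z axis and vertical below 0.2 rad)) and ((distance of each of cup0, cup1 from where it was at the start of the episode below 0.04 m and distance of each of cup2, cup3, cup4 from where it was at the start of the episode above 0.04 m) or (distance of each of cup0, cup2 from where it was at the start of the episode below 0.04 m and distance of each of cup1, cup3, cup4 from where it was at the start of the episode above 0.04 m) or (distance of each of cup0, cup3 from where it was at the start of the episode below 0.04 m and distance of each of cup1, cup2, cup4 from where it was at the start of the episode above 0.04 m) or (distance of each of cup0, cup4 from where it was at the start of the episode below 0.04 m and distance of each of cup1, cup2, cup3 from where it was at the start of the episode above 0.04 m) or (distance of each of cup0, cup3, cup4 from where it was at the start of the episode above 0.04 m and distance of each of cup1, cup2 from where it was at the start of the episode below 0.04 m) or (distance of each of cup0, cup2, cup4 from where it was at the start of the episode above 0.04 m and distance of each of cup1, cup3 from where it was at the start of the episode below 0.04 m) or (distance of each of cup0, cup2, cup3 from where it was at the start of the episode above 0.04 m and distance of each of cup1, cup4 from where it was at the start of the episode below 0.04 m) or (distance of each of cup0, cup1, cup4 from where it was at the start of the episode above 0.04 m and distance of each of cup2, cup3 from where it was at the start of the episode below 0.04 m) or (distance of each of cup0, cup1, cup3 from where it was at the start of the episode above 0.04 m and distance of each of cup2, cup4 from where it was at the start of the episode below 0.04 m) or (distance of each of cup0, cup1, cup2 from where it was at the start of the episode above 0.04 m and distance of each of cup3, cup4 from where it was at the start of the episode below 0.04 m)) and height (world z) of carrier above 0.09 m and angle between carrier's own z axis and vertical below 0.1 rad and contact force between the fingers and carrier above 2 N and distance between the grasp point and carrier_handle below 0.08 m), for 0.3 s.
At the end, for the whole second after the job is handed in: Exactly three cups upright (0.2 rad) on the tray floor, two upright within 40 mm of their start; tray over 90 mm up, level within 0.1 rad, under 0.03 m/s and 0.15 rad/s, gripped by the fingers (over 2 N) within 80 mm of its handle's middle, carried by nothing else (all of step 2 and linear speed of carrier below 0.03 m/s and angular speed of carrier below 0.15 rad/s and contact force between carrier and book below 0.3 N and contact force between carrier and tape below 0.3 N and contact force between carrier and woodbox below 0.3 N and contact force between carrier and sheet below 0.3 N); the arm keeps its last pose, push and grip.
It fails at once if a cup is dropped, thrown or knocked over (falls freely by more than about 25 mm, or moves that fast untouched by the fingers) (height (world z) of carrier below 0.03 m and ((linear speed of cup0 above 0.7 m/s and contact force between the fingers and cup0 below 0.05 N) or (linear speed of cup1 above 0.7 m/s and contact force between the fingers and cup1 below 0.05 N) or (linear speed of cup2 above 0.7 m/s and contact force between the fingers and cup2 below 0.05 N) or (linear speed of cup3 above 0.7 m/s and contact force between the fingers and cup3 below 0.05 N) or (linear speed of cup4 above 0.7 m/s and contact force between the fingers and cup4 below 0.05 N))).
It fails at once if the tray is tipped by more than about 20 degrees (angle between carrier's own z axis and vertical above 0.35 rad).
It fails at once if the book, the tape roll or the wooden box is moved by more than 30 mm (distance of any of book, tape, woodbox from where it was at the start of the episode above 0.03 m).
It also fails if it takes over 72 s, if anything falls off the work surface, if the arm or the gripper's body presses on something with over 40 N, if the wrist force passes 120 N, or if a joint passes its speed limit or range.

## Robot

A 6-joint arm with a two-finger parallel gripper is mounted at the origin on the work surface. World frame = base frame: x ahead of the robot, y to its left, z up, the work surface at z = 0. Lengths are in m, angles in rad, forces in N, time in s.
With the tool pointing down it reaches from about 0.35 to 0.775 m from the base axis. Payload 7.3 kg.
Tool frame: the origin (TCP) lies midway between the tips of the shut fingers; the grasp point (between the pads) lies 19 mm behind it (robot.grip_depth is the z of the grasp point in the tool frame, in m); z points along the fingers, y is the line along which they close (so a half turn about z gives the same grasp; the last joint's range is limited). The gripper opens to 92 mm and grips with 3 to 60 N. Pads are 19 mm wide; open, the fingers measure 130 mm over their backs; the gripper's body (75 mm by 190 mm) begins 47 mm behind the grasp point.
Start: joints at [-1.259, 0.342, 1.524, -0, 1.275, -0.146], TCP at [0.232, -0.471, 0.227] pointing down, gripper open.
Joint ranges: [-2.53, 2.53], [-0.77, 2.02], [0.04, 2.7], [-1, 4.14], [0.28, 2.66], [-3.11, 3.11]. Speed limits (rad/s): [2.57, 2.57, 3.14, 3.14, 3.14, 3.14].

## Interface

Orientations are given as [roll, pitch, yaw] about the fixed x, y, z axes, in that order (R = Rz(yaw) Ry(pitch) Rx(roll)).
In Python, from cell import robot, viewer gives the robot as it stands.
- The arm moves only by the tool step_arm, never from a script. Its argument "increments" is a list of rows, each an object with "delta_pos": the shift along the tool's x, y, z in cm, a list of three; "dr": the turn, a rotation vector about the tool's x, y, z in degrees, a list of three; "fingers": the closure, from -1 (fully open) to 1 (shut), so that 0 is half open. In form: [{"delta_pos": [tx, ty, tz], "dr": [wx, wy, wz], "fingers": fingers}, ...]. A call has exactly 5 rows; each row is the pose to reach, as a shift and turn from the pose commanded when the call began, along the tool's axes at that moment; what a row does not reach only later rows make up. A row lasts 1/8 s, in which the tool goes at most 62.5 mm and 10.7 degrees, less where a joint would pass 70% of its speed; a pose out of reach is approached as far as the arm can. A call with a gripper value outside its range is refused whole. The fingers move at their own pace and stop on an object; "newtons" is the grip in N (left out, the last holds). Time passes only in rows, so rows that repeat a pose let the fingers close, or fill a call up. It gives the time, the measured TCP pose, the force, the opening and the grip force at its end, in the units of the state.
- robot.observe(): the state, without advancing time (a new reading comes with each control period).
- viewer.read_camera(name): name is "side" or "top" or "wrist"; returns the picture (400x640x3 uint8, red, green, blue); there is no depth.
- viewer.camera_params(name): a dict with "K" (3x3 intrinsics, pixels), "T" (4x4, takes a point from camera to world coordinates). Camera axes: x right, y down, z forward; pixel columns grow to the right and rows downward; lengths in m; the calibration is good to about 2 mm. A picture is of the moment at which its call begins: read the wrist's pose just before it. camera_params takes no time and is no camera call; for the wrist camera it gives the pose at the moment of the call.
- robot.hand_in(): hands the job in; it is judged then, once.
The state is a dict: "time": time; "qpos": joint angles; "qvel": joint speeds; "joint_efforts": joint torques, N m; "tool_pos": TCP position; "tool_rot": TCP orientation; "contact_force": force on the tool from outside, world axes, zero at the start; "torque": the same for the moment, N m; "opening": finger opening in m; "grip_force": force on a finger pad.
Only numpy, scipy, OpenCV 4.12 (cv2) and the standard library are available. Lean on these libraries where they do the work, as an engineer would, in place of code of your own. Each camera call takes 0.05 s, during which the arm holds its last target. There are 200 camera calls.

## Working session

There is one attempt and no reset: what is moved stays moved. The work goes in short steps, Python scripts to look and compute and a tool call to move; the robot and the scene stay as the last step left them, time stands still between calls to the robot, and variables do not carry over. Pictures are saved under pics/ and viewed, at most 10 in all, crops included, and the job is handed in when it is done.

Besides the shell and the picture viewer there is one more tool, called after "Request:" by a JSON object that holds its "name" and its "arguments". step_arm: Moves the arm, as the interface text tells. Its arguments: {"type":"object","properties":{"increments":{"type":"array"},"newtons":{"type":"number"}},"required":["increments"]}

```bash
mkdir -p pics; ls
python3 - <<'E'
from cell import robot, viewer
import cv2,numpy as np
np.set_printoptions(precision=4,suppress=True)
print(robot.observe())
for n in("top","side"):
    im=viewer.read_camera(n); cv2.imwrite(f"pics/{n}0.png",im[:,:,::-1])
    p=viewer.camera_params(n); print(n,p["K"],p["T"])
E
```

```text
pics
{'time': 0.0, 'qpos': array([-1.259 ,  0.3427,  1.525 ,  0.    ,  1.2754, -0.146 ]), 'qvel': array([-0.    ,  0.001 ,  0.0019,  0.0005, -0.0001,  0.0017]), 'joint_efforts': array([  0.0031, -43.124 , -24.4218,   0.072 ,   0.056 ,  -0.0001]), 'tool_pos': array([ 0.2319, -0.4705,  0.226 ]), 'tool_rot': array([-3.14  , -0.0003,  0.4578]), 'contact_force': array([-0.2245,  0.2266,  0.8006]), 'torque': array([ 0.0251, -0.0318,  0.0106]), 'grip_force': 0.0, 'opening': 0.0920668452096264}
top [[500.3415   0.     323.7981]
 [  0.     500.3415 204.0704]
 [  0.       0.       1.    ]] [[ 0.0165 -0.9921  0.1244  0.3577]
 [-0.9998 -0.0182 -0.012   0.0262]
 [ 0.0142 -0.1242 -0.9922  1.5398]
 [ 0.      0.      0.      1.    ]]
side [[484.767    0.     322.3921]
 [  0.     484.767  201.0557]
 [  0.       0.       1.    ]] [[ 0.9841 -0.0854  0.1555  0.3   ]
 [-0.1772 -0.5159  0.8381 -1.2753]
 [ 0.0087 -0.8524 -0.5228  0.8617]
 [ 0.      0.      0.      1.    ]]
```

View pics/top0.png

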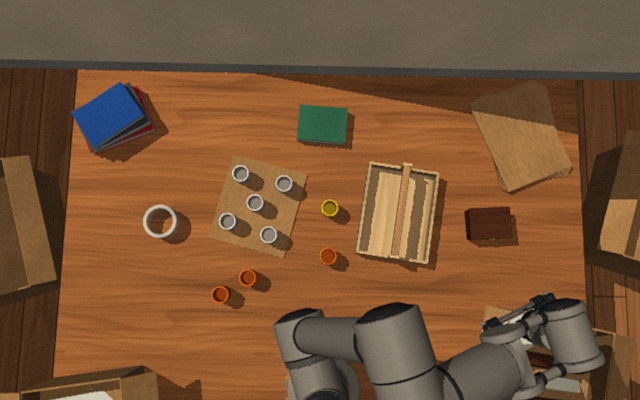

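View pics/side0.png

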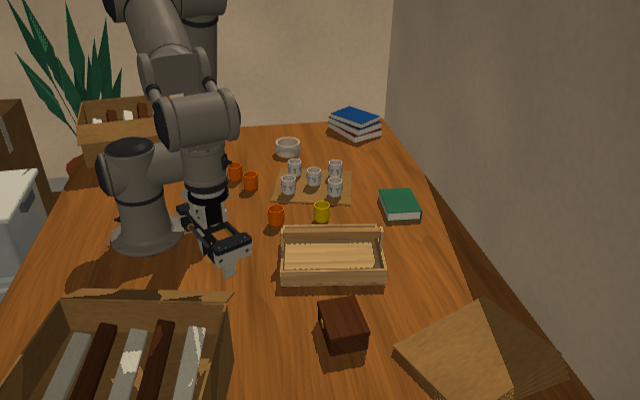

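The white cups are at about (241,173), (284,184), (255,203), (228,222) and (268,235) on the board. The look-alikes are yellow at (330,208) and orange at (328,257), (248,278) and (220,295). The tray is at about (399,213), with its bar running from (407,165) to (400,258).

```bash
cat > h.py <<'E'
from cell import robot, viewer
import cv2,numpy as np
np.set_printoptions(precision=4,suppress=True)
def ray(p,uv,z):
    d=p["T"][:3,:3]@np.linalg.solve(p["K"],[uv[0],uv[1],1]); o=p["T"][:3,3]
    return o+d*(z-o[2])/d[2]
def proj(p,X):
    c=np.linalg.inv(p["T"])@np.r_[X,1]; q=p["K"]@c[:3]; return q[:2]/q[2]
E
python3 - <<'E'
from h import *
im=cv2.imread("pics/top0.png"); p=viewer.camera_params("top")
hsv=cv2.cvtColor(im,cv2.COLOR_BGR2HSV)
m=((hsv[...,1]<70)&(hsv[...,2]>60)).astype(np.uint8)
m[:150]=0;m[250:]=0;m[:,:205]=0;m[:,310:]=0
m=cv2.morphologyEx(m,cv2.MORPH_CLOSE,np.ones((3,3)))
n,l,s,c=cv2.connectedComponentsWithStats(m)
for i in range(1,n):
    if s[i,4]>60: print(s[i],c[i],ray(p,c[i],0.036))
for q in [(371,163),(439,173),(430,265),(357,254)]: print("corner",ray(p,q,.05))
c=cv2.resize(im[140:280,200:450],None,fx=3.2,fy=3.2,interpolation=cv2.INTER_CUBIC)
cv2.imwrite("pics/crop.png",c)
E
```

```text
[232 165  19  19 258] [240.7674 173.7442] [0.6347 0.2623 0.036 ]
[275 175  18  19 248] [283.7016 183.7863] [0.6062 0.1309 0.036 ]
[246 194  19  18 251] [254.992  202.6653] [0.5468 0.2161 0.036 ]
[219 213  19  17 257] [227.6109 221.1829] [0.4891 0.2964 0.036 ]
[260 226  18  18 250] [268.536 234.488] [0.4513 0.1723 0.036 ]
corner [ 0.6728 -0.1331  0.05  ]
corner [ 0.646  -0.3399  0.05  ]
corner [ 0.3683 -0.3098  0.05  ]
corner [ 0.3971 -0.0929  0.05  ]
```

View pics/crop.png

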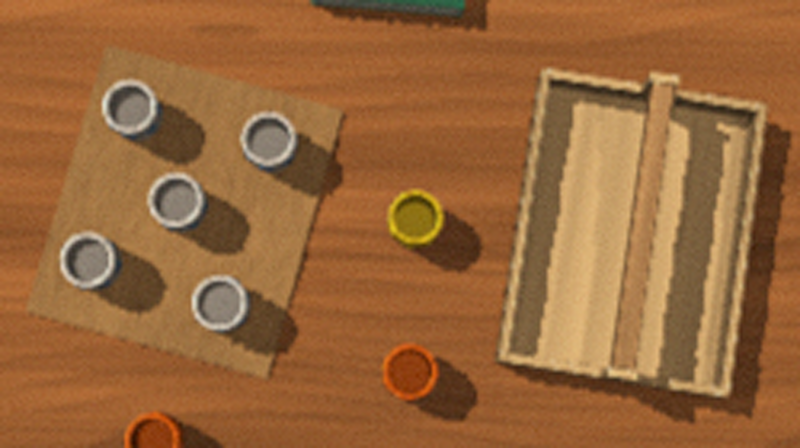

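The crop confirms five white cups with blue sprigs on the board, and the coloured cups are all off it. The tray's outer corners are at crop (545,72), (764,106), (728,394) and (500,362). That puts its centre near (0.521,-0.219) with a yaw of about -7.3°, and the side lengths match the given sizes.

I'll take the three cups nearest the tray, at (.606,.131), (.451,.172) and (.547,.216).

```bash
cat >> h.py <<'E'
def go(x,y,z,yaw,s=None):
    """delta (tool axes, cm) and turn about tool z (deg) to a world target, tool kept down; s=(pos,rot) start"""
    if s is None: o=robot.observe(); s=(o["tool_pos"],o["tool_rot"])
    from scipy.spatial.transform import Rotation as Ro
    R=Ro.from_euler("xyz",s[1]); G=Ro.from_euler("xyz",[np.pi,0,np.radians(yaw)])
    print("d",np.round(R.inv().apply(np.array([x,y,z])-s[0])*100,2),"dr",np.round((R.inv()*G).as_rotvec(degrees=True),1))
    return (np.array([x,y,z]),np.array([np.pi,0,np.radians(yaw)]))
E
python3 - <<'E'
from h import *
p=viewer.camera_params("top")
P=[ray(p,(200+a/3.2,140+b/3.2),z) for a,b,z in [(545,72,.05),(764,106,.05),(728,394,.05),(500,362,.05),(662,78,.105),(623,374,.105)]]
print(np.array(P), sum(P[:4])/4, (P[4]+P[5])/2)
for a,b in((3,0),(2,1),(5,4)):
    d=P[b]-P[a]; print(np.degrees(np.arctan2(d[1],d[0])),np.linalg.norm(d))
s=go(.45,-.25,.28,76); go(.50,.10,.33,82.7,s)
E
```

```text
[[ 0.6743 -0.131   0.05  ]
 [ 0.6456 -0.3391  0.05  ]
 [ 0.3737 -0.3024  0.05  ]
 [ 0.3996 -0.0906  0.05  ]
 [ 0.6592 -0.2324  0.105 ]
 [ 0.3893 -0.1964  0.105 ]] [ 0.5233 -0.2158  0.05  ] [ 0.5242 -0.2144  0.105 ]
-8.370290301066172 0.27766646152196905
-7.699244069480079 0.2743546923925402
-7.604273177204165 0.27227573508732733
d [ 29.31 -10.16  -5.37] dr [ -0.1  -0.  -49.8]
d [35.17 -3.62 -5.  ] dr [ 0.   0.  -6.7]
```

Request:
{"name": "step_arm", "arguments": {"increments": [{"delta_pos":[5.9,-2,-1],"dr":[0,0,-10],"fingers":-1},{"delta_pos":[11.7,-4,-2.1],"dr":[0,0,-20],"fingers":-1},{"delta_pos":[17.6,-6.1,-3.2],"dr":[0,0,-30],"fingers":-1},{"delta_pos":[23.5,-8.1,-4.3],"dr":[0,0,-40],"fingers":-1},{"delta_pos":[29.3,-10.2,-5.4],"dr":[0,0,-50],"fingers":-1}]}}

```text
time: 0.72
tool_pos: [0.4492, -0.25, 0.2804]
tool_rot: [-3.141, 0.0, 1.336]
contact_force: [1.1, -0.7, -0.4]
opening: 0.0917
grip_force: 0.0
```

Request:
{"name": "step_arm", "arguments": {"increments": [{"delta_pos":[6,-0.7,-1],"dr":[0,0,-6],"fingers":-1},{"delta_pos":[12,-1.4,-2],"dr":[0,0,-6],"fingers":-1},{"delta_pos":[18,-2.1,-3],"dr":[0,0,-6],"fingers":-1},{"delta_pos":[24,-2.8,-4],"dr":[0,0,-6],"fingers":-1},{"delta_pos":[30,-3.3,-5],"dr":[0,0,-6],"fingers":-1}]}}

```text
time: 1.35
tool_pos: [0.4872, 0.0495, 0.3304]
tool_rot: [-3.141, 0.0, 1.435]
contact_force: [0.6, 0.7, -0.5]
opening: 0.0917
grip_force: 0.0
```

Run:
```python
from h import *
p=viewer.camera_params("wrist"); im=viewer.read_camera("wrist"); cv2.imwrite("pics/w1.png",im[:,:,::-1])
np.save("w1K.npy",p["K"]);np.save("w1T.npy",p["T"])
print(p["K"][0,0],p["T"]); o=robot.observe(); print(o["time"],o["tool_pos"],o["tool_rot"])
for x,y in[(.606,.131),(.547,.216),(.451,.172),(.489,.296),(.635,.262)]: print(proj(p,[x,y,.063]))
```

```text
288.9263410435621 [[ 0.9908 -0.1297 -0.0379  0.4964]
 [-0.1351 -0.9532 -0.2703  0.1224]
 [-0.0011  0.273  -0.962   0.4889]
 [ 0.      0.      0.      1.    ]]
1.4 [0.4879 0.0562 0.3317] [ 3.14   -0.0049  1.4403]
[396.7975 101.9065]
[348.1503  41.0837]
[282.2928  86.8229]
[295.3424 -22.1997]
[413.1892  -9.3484]
```

View pics/w1.png

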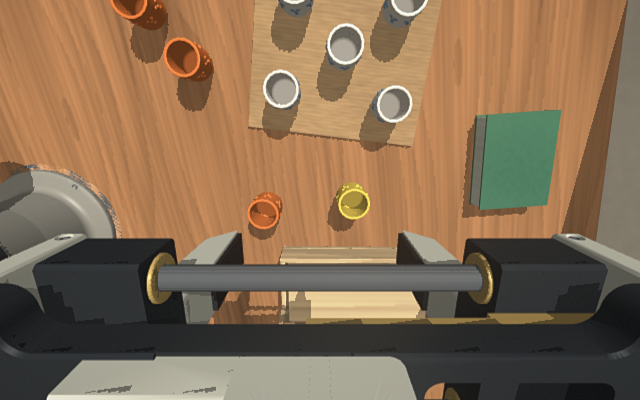

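The wrist view shows white rims at (395,104), (346,46) and (282,89), with predictions within 3–5 px. I'll refine from this now-still pose.

```bash
cat >> h.py <<'E'
def rims(name="wrist",zr=.063,f=None):
    p=viewer.camera_params(name); im=viewer.read_camera(name)
    if f: cv2.imwrite(f,im[:,:,::-1])
    hsv=cv2.cvtColor(im,cv2.COLOR_RGB2HSV)
    m=((hsv[...,1]<60)&(hsv[...,2]>190)).astype(np.uint8); m[240:]=0
    for c in cv2.findContours(m,cv2.RETR_EXTERNAL,cv2.CHAIN_APPROX_NONE)[0]:
        (u,v),w,a=cv2.fitEllipse(c) if len(c)>30 else ((0,0),(0,0),0)
        if min(w)>20: print("rim",np.round((u,v,*w),1),ray(p,(u,v),zr), "dia",np.mean(w)/p["K"][0,0]*np.linalg.norm(ray(p,(u,v),zr)-p["T"][:3,3]))
E
python3 - <<'E'
from h import *
rims()
o=robot.observe(); print(o["tool_pos"],o["tool_rot"])
s=go(.606,.131,.15,82.2); s=go(.606,.131,.03,82.2,s)
E
```

```text
rim [393.6 110.   33.2  36.6] [0.6023 0.1293 0.063 ] dia 0.05319006591619394
rim [281.   94.4  34.1  37.1] [0.4481 0.1705 0.063 ] dia 0.05326651458238042
rim [345.5  50.6  35.5  39.7] [0.543  0.2138 0.063 ] dia 0.05707253636886325
rim [409.    2.3  35.1  40.7] [0.6302 0.2593 0.063 ] dia 0.06122405438740104
rim [294.5  -7.9  33.6  35.3] [0.4855 0.2897 0.063 ] dia 0.054550185498438444
[0.4878 0.0527 0.331 ] [ 3.1403 -0.002   1.442 ]
d [ 9.24 10.7  18.13] dr [ 0.1 -0.1  0.4]
d [ 0. -0. 12.] dr [0. 0. 0.]
```

Request:
{"name": "step_arm", "arguments": {"increments": [{"delta_pos":[3,3.5,5],"dr":[0,0,0],"fingers":-1},{"delta_pos":[6,7,10],"dr":[0,0,0],"fingers":-1},{"delta_pos":[8,9.5,15],"dr":[0,0,0],"fingers":-1},{"delta_pos":[9,10.5,19],"dr":[0,0,0],"fingers":-1},{"delta_pos":[9,10.5,20],"dr":[0,0,0],"fingers":-1}]}}

```text
time: 2.08
tool_pos: [0.602, 0.122, 0.126]
tool_rot: [-3.134, 0.002, 1.436]
contact_force: [-0.9, -0.3, -0.1]
opening: 0.0919
grip_force: 0.0
```

Run:
```python
from h import *
o=robot.observe(); print(o["time"],o["tool_pos"],o["tool_rot"])
go(.604,.130,.03,82.2)
```

```text
2.075 [0.602 0.122 0.126] [-3.1341  0.0019  1.4356]
d [0.84 0.17 9.59] dr [-0.4  0.1  0.1]
```

Request:
{"name": "step_arm", "arguments": {"increments": [{"delta_pos":[0.3,0,3],"dr":[0,0,0],"fingers":-1},{"delta_pos":[0.5,0.1,6],"dr":[0,0,0],"fingers":-1},{"delta_pos":[0.5,0.1,8.5],"dr":[0,0,0],"fingers":-1},{"delta_pos":[0.5,0.1,9.7],"dr":[0,0,0],"fingers":-1},{"delta_pos":[0.5,0.1,9.7],"dr":[0,0,0],"fingers":-1}]}}

```text
time: 2.7
tool_pos: [0.6054, 0.1267, 0.0338]
tool_rot: [3.141, 0.0, 1.435]
contact_force: [0.5, 0.1, 0.2]
opening: 0.0917
grip_force: 0.0
```

Request:
{"name": "step_arm", "arguments": {"increments": [{"delta_pos":[0,0,0],"dr":[0,0,0],"fingers":0.2},{"delta_pos":[0,0,0],"dr":[0,0,0],"fingers":0.5},{"delta_pos":[0,0,0],"dr":[0,0,0],"fingers":0.5},{"delta_pos":[0,0,0],"dr":[0,0,0],"fingers":0.5},{"delta_pos":[0,0,0],"dr":[0,0,0],"fingers":0.5}], "newtons": 15}}

```text
time: 3.32
tool_pos: [0.6052, 0.1274, 0.0334]
tool_rot: [-3.141, 0.0, 1.435]
contact_force: [-0.9, 0.1, 1.2]
opening: 0.0497
grip_force: 15.0
```

Run:
```python
from h import *
s=go(.605,.10,.15,82.2); s=go(.6015,-.1651,.15,82.2,s); go(.6015,-.1651,.038,82.2,s)
```

```text
d [ -2.72   0.35 -11.66] dr [-0.  0.  0.]
d [-26.31   3.25   0.  ] dr [0. 0. 0.]
d [ 0.  -0.  11.2] dr [0. 0. 0.]
```

Request:
{"name": "step_arm", "arguments": {"increments": [{"delta_pos":[0,0,-2],"dr":[0,0,0],"fingers":0.5},{"delta_pos":[0,0,-6],"dr":[0,0,0],"fingers":0.5},{"delta_pos":[-1,0,-9],"dr":[0,0,0],"fingers":0.5},{"delta_pos":[-3,0,-11],"dr":[0,0,0],"fingers":0.5},{"delta_pos":[-6,0,-12],"dr":[0,0,0],"fingers":0.5}]}}

```text
time: 3.95
tool_pos: [0.5972, 0.067, 0.1542]
tool_rot: [3.141, 0.0, 1.436]
contact_force: [0.7, 0.0, -1.1]
opening: 0.0494
grip_force: 15.0
```

Request:
{"name": "step_arm", "arguments": {"increments": [{"delta_pos":[-5,0,0],"dr":[0,0,0],"fingers":0.5},{"delta_pos":[-10,0,0],"dr":[0,0,0],"fingers":0.5},{"delta_pos":[-15,-1,0],"dr":[0,0,0],"fingers":0.5},{"delta_pos":[-19,-2,0],"dr":[0,0,0],"fingers":0.5},{"delta_pos":[-22,-3,0],"dr":[0,0,0],"fingers":0.5}]}}

```text
time: 4.58
tool_pos: [0.5362, -0.1485, 0.1528]
tool_rot: [-3.14, 0.0, 1.433]
contact_force: [0.2, -0.4, -1.1]
opening: 0.0497
grip_force: 15.0
```

Run:
```python
from h import *
o=robot.observe(); print(o["time"],o["tool_pos"],o["tool_rot"],o["opening"])
go(.6015,-.1651,.038,82.2)
# recheck tray from top with colours: corners unobstructed? 
im=viewer.read_camera("top"); cv2.imwrite("pics/t2.png",cv2.resize(im[130:290,200:460,::-1],None,fx=3,fy=3,interpolation=cv2.INTER_CUBIC))
```

```text
4.575 [ 0.5362 -0.1485  0.1528] [-3.1403  0.0001  1.4333] 0.049710140169920335
d [-0.75  6.71 11.47] dr [-0.1  0.  -0.1]
```

View pics/t2.png

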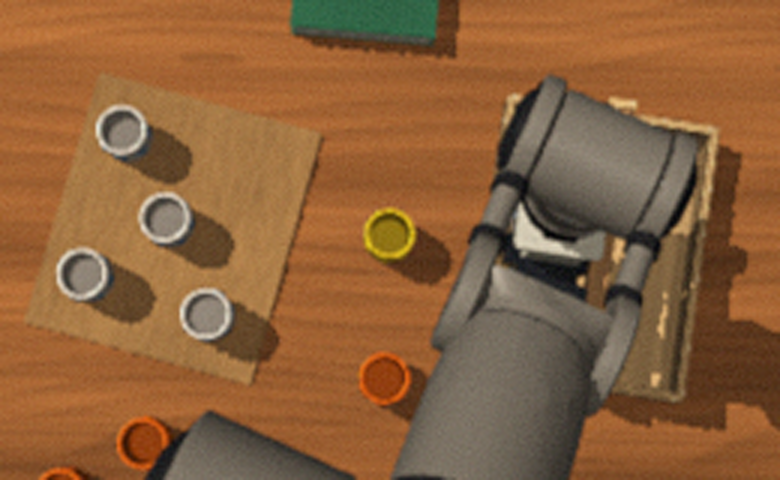

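The top view shows the cup over the tray, with four cups left on the board. The sideways shift had the wrong sign, so I'll correct it before lowering.

Request:
{"name": "step_arm", "arguments": {"increments": [{"delta_pos":[-0.2,2,0],"dr":[0,0,0],"fingers":0.5},{"delta_pos":[-0.5,4.5,0],"dr":[0,0,0],"fingers":0.5},{"delta_pos":[-0.7,6.3,1],"dr":[0,0,0],"fingers":0.5},{"delta_pos":[-0.75,6.7,4],"dr":[0,0,0],"fingers":0.5},{"delta_pos":[-0.75,6.7,6],"dr":[0,0,0],"fingers":0.5}]}}

```text
time: 5.25
tool_pos: [0.6022, -0.163, 0.0912]
tool_rot: [-3.139, -0.0, 1.435]
contact_force: [-0.5, 0.4, -1.4]
opening: 0.0495
grip_force: 15.0
```

Request:
{"name": "step_arm", "arguments": {"increments": [{"delta_pos":[0,0,2],"dr":[0,0,0],"fingers":0.5},{"delta_pos":[0,0,4],"dr":[0,0,0],"fingers":0.5},{"delta_pos":[0,0,5],"dr":[0,0,0],"fingers":0.5},{"delta_pos":[0,0,5.4],"dr":[0,0,0],"fingers":0.5},{"delta_pos":[0,0,5.4],"dr":[0,0,0],"fingers":0.5}]}}

```text
time: 5.88
tool_pos: [0.6033, -0.1627, 0.0395]
tool_rot: [3.141, 0.0, 1.435]
contact_force: [0.6, 0.1, -0.3]
opening: 0.0496
grip_force: 15.0
```

Request:
{"name": "step_arm", "arguments": {"increments": [{"delta_pos":[0,0,0.2],"dr":[0,0,0],"fingers":0.5},{"delta_pos":[0,0,0.25],"dr":[0,0,0],"fingers":0.5},{"delta_pos":[0,0,0.25],"dr":[0,0,0],"fingers":-0.4},{"delta_pos":[0,0,0.25],"dr":[0,0,0],"fingers":-0.4},{"delta_pos":[0,0,0.25],"dr":[0,0,0],"fingers":-0.4}]}}

```text
time: 6.5
tool_pos: [0.6033, -0.1625, 0.037]
tool_rot: [3.141, 0.0, 1.435]
contact_force: [-0.4, -0.6, -0.4]
opening: 0.0643
grip_force: 0.0
```

Request:
{"name": "step_arm", "arguments": {"increments": [{"delta_pos":[0,0,-2],"dr":[0,0,0],"fingers":-0.4},{"delta_pos":[0,0,-6],"dr":[0,0,0],"fingers":-0.4},{"delta_pos":[0,0,-11],"dr":[0,0,0],"fingers":-0.4},{"delta_pos":[3,-1,-14],"dr":[0,0,0],"fingers":-1},{"delta_pos":[7,-3,-15],"dr":[0,0,0],"fingers":-1}]}}

```text
time: 7.12
tool_pos: [0.5839, -0.0893, 0.1892]
tool_rot: [3.137, 0.001, 1.433]
contact_force: [0.3, 0.3, -0.7]
opening: 0.0797
grip_force: 0.0
```

Run:
```python
from h import *
o=robot.observe(); print(o["time"],o["tool_pos"],o["tool_rot"],o["opening"])
s=go(.450,.1715,.14,82.2);
```

```text
7.125 [ 0.5839 -0.0893  0.1892] [3.1368 0.0007 1.4334] 0.07967483696889813
d [ 24.01 -16.86   4.82] dr [ 0.3  0.  -0.1]
```

Request:
{"name": "step_arm", "arguments": {"increments": [{"delta_pos":[5,-3.5,0],"dr":[0,0,0],"fingers":-1},{"delta_pos":[10,-7,0],"dr":[0,0,0],"fingers":-1},{"delta_pos":[15,-10.5,1],"dr":[0,0,0],"fingers":-1},{"delta_pos":[20,-14,3],"dr":[0,0,0],"fingers":-1},{"delta_pos":[24,-16.9,4.8],"dr":[0,0,0],"fingers":-1}]}}

```text
time: 7.75
tool_pos: [0.4468, 0.1733, 0.1387]
tool_rot: [3.141, -0.0, 1.436]
contact_force: [0.9, 0.2, -0.6]
opening: 0.0916
grip_force: 0.0
```

Run:
```python
from h import *
viewer.read_camera("wrist");viewer.read_camera("wrist");o=robot.observe(); print(o["time"],o["tool_pos"],o["tool_rot"],o["opening"])
rims()
go(.450,.1715,.0335,82.2)
```

```text
7.85 [0.4441 0.1746 0.1373] [-3.1371  0.0006  1.4401] 0.09142588092705974
rim [327.1 210.9  55.4  61.5] [0.4491 0.173  0.063 ] dia 0.04940324777641715
rim [438.4 147.1  58.5  64.9] [0.5432 0.2143 0.063 ] dia 0.05372372582403947
rim [556.5  69.   61.2  76.5] [0.6304 0.2602 0.063 ] dia 0.06970364768180891
rim [357.1  47.4  66.4  73.9] [0.486  0.2938 0.063 ] dia 0.05813438044424583
d [-0.1   0.4  10.48] dr [-0.1  0.   0.3]
```

Request:
{"name": "step_arm", "arguments": {"increments": [{"delta_pos":[0,0.4,3],"dr":[0,0,0],"fingers":-1},{"delta_pos":[0,0.4,6],"dr":[0,0,0],"fingers":-1},{"delta_pos":[0,0.4,9],"dr":[0,0,0],"fingers":-1},{"delta_pos":[0,0.4,10.4],"dr":[0,0,0],"fingers":-1},{"delta_pos":[0,0.4,10.4],"dr":[0,0,0],"fingers":-1}]}}

```text
time: 8.52
tool_pos: [0.4522, 0.1703, 0.0346]
tool_rot: [-3.141, 0.0, 1.434]
contact_force: [0.5, -0.6, -0.0]
opening: 0.0918
grip_force: 0.0
```

Request:
{"name": "step_arm", "arguments": {"increments": [{"delta_pos":[0,0,0],"dr":[0,0,0],"fingers":0.2},{"delta_pos":[0,0,0],"dr":[0,0,0],"fingers":0.5},{"delta_pos":[0,0,0],"dr":[0,0,0],"fingers":0.5},{"delta_pos":[0,0,0],"dr":[0,0,0],"fingers":0.5},{"delta_pos":[0,0,0],"dr":[0,0,0],"fingers":0.5}], "newtons": 15}}

```text
time: 9.15
tool_pos: [0.4517, 0.1711, 0.0349]
tool_rot: [-3.141, 0.0, 1.435]
contact_force: [-1.7, 0.7, 2.5]
opening: 0.0486
grip_force: 15.0
```

Run:
```python
from h import *
o=robot.observe(); print(o["time"],o["tool_pos"],o["opening"])
s=go(o["tool_pos"][0],o["tool_pos"][1],.155,82.2); s=go(.4628,-.1461,.155,82.2,s)
```

```text
9.15 [0.4517 0.1711 0.0349] 0.048632461254576084
d [ -0.    -0.   -12.01] dr [-0.  0.  0.]
d [-31.27   5.41   0.  ] dr [0. 0. 0.]
```

Request:
{"name": "step_arm", "arguments": {"increments": [{"delta_pos":[0,0,-2],"dr":[0,0,0],"fingers":0.5},{"delta_pos":[0,0,-6],"dr":[0,0,0],"fingers":0.5},{"delta_pos":[-1,0,-9],"dr":[0,0,0],"fingers":0.5},{"delta_pos":[-3,0.5,-11],"dr":[0,0,0],"fingers":0.5},{"delta_pos":[-6,1,-12],"dr":[0,0,0],"fingers":0.5}]}}

```text
time: 9.78
tool_pos: [0.4541, 0.11, 0.1559]
tool_rot: [3.14, -0.0, 1.437]
contact_force: [0.6, 0.5, -0.5]
opening: 0.0487
grip_force: 15.0
```

Request:
{"name": "step_arm", "arguments": {"increments": [{"delta_pos":[-5,0.9,0],"dr":[0,0,0],"fingers":0.5},{"delta_pos":[-10,1.8,0],"dr":[0,0,0],"fingers":0.5},{"delta_pos":[-15,2.7,0],"dr":[0,0,0],"fingers":0.5},{"delta_pos":[-20,3.6,0],"dr":[0,0,0],"fingers":0.5},{"delta_pos":[-23.5,4.2,0],"dr":[0,0,0],"fingers":0.5}]}}

```text
time: 10.4
tool_pos: [0.4633, -0.1304, 0.1547]
tool_rot: [-3.142, 0.0, 1.434]
contact_force: [-0.6, -0.1, -0.6]
opening: 0.0485
grip_force: 15.0
```

Run:
```python
from h import *
o=robot.observe(); print(o["time"],o["tool_pos"],o["opening"])
s=go(.4628,-.1461,.09,82.2); s=go(.4628,-.1461,.038,82.2,s)
```

```text
10.4 [ 0.4633 -0.1304  0.1547] 0.048524113207690366
d [-1.56  0.17  6.47] dr [-0.  0. -0.]
d [ 0.  -0.   5.2] dr [0. 0. 0.]
```

Request:
{"name": "step_arm", "arguments": {"increments": [{"delta_pos":[-1,0.1,0],"dr":[0,0,0],"fingers":0.5},{"delta_pos":[-1.5,0.2,1],"dr":[0,0,0],"fingers":0.5},{"delta_pos":[-1.5,0.2,3],"dr":[0,0,0],"fingers":0.5},{"delta_pos":[-1.5,0.2,5.5],"dr":[0,0,0],"fingers":0.5},{"delta_pos":[-1.5,0.2,7],"dr":[0,0,0],"fingers":0.5}]}}

```text
time: 11.02
tool_pos: [0.4626, -0.1416, 0.0831]
tool_rot: [-3.139, -0.001, 1.437]
contact_force: [0.4, -0.1, -0.6]
opening: 0.0486
grip_force: 15.0
```

Request:
{"name": "step_arm", "arguments": {"increments": [{"delta_pos":[0,0,2],"dr":[0,0,0],"fingers":0.5},{"delta_pos":[0,0,3.5],"dr":[0,0,0],"fingers":0.5},{"delta_pos":[0,0,4.2],"dr":[0,0,0],"fingers":0.5},{"delta_pos":[0,0,4.5],"dr":[0,0,0],"fingers":0.5},{"delta_pos":[0,0,4.5],"dr":[0,0,0],"fingers":0.5}]}}

```text
time: 11.65
tool_pos: [0.4636, -0.1432, 0.0399]
tool_rot: [3.141, 0.0, 1.436]
contact_force: [0.6, 0.1, -1.3]
opening: 0.0488
grip_force: 15.0
```

Lower 2 mm more and release. I'll then back away and head to the third cup.

Request:
{"name": "step_arm", "arguments": {"increments": [{"delta_pos":[0,0,0.1],"dr":[0,0,0],"fingers":0.5},{"delta_pos":[0,0,0.2],"dr":[0,0,0],"fingers":0.5},{"delta_pos":[0,0,0.2],"dr":[0,0,0],"fingers":-0.4},{"delta_pos":[0,0,0.2],"dr":[0,0,0],"fingers":-0.4},{"delta_pos":[0,0,0.2],"dr":[0,0,0],"fingers":-0.4}]}}

```text
time: 12.28
tool_pos: [0.4635, -0.1435, 0.0379]
tool_rot: [3.141, 0.0, 1.435]
contact_force: [-0.0, 0.2, 0.1]
opening: 0.064
grip_force: 0.0
```

Request:
{"name": "step_arm", "arguments": {"increments": [{"delta_pos":[0,0,-2],"dr":[0,0,0],"fingers":-0.4},{"delta_pos":[0,0,-6],"dr":[0,0,0],"fingers":-0.4},{"delta_pos":[0,0,-11],"dr":[0,0,0],"fingers":-0.4},{"delta_pos":[3,1,-14],"dr":[0,0,0],"fingers":-1},{"delta_pos":[7,2,-15],"dr":[0,0,0],"fingers":-1}]}}

```text
time: 12.9
tool_pos: [0.494, -0.077, 0.1902]
tool_rot: [3.137, 0.001, 1.433]
contact_force: [0.4, -0.2, -1.0]
opening: 0.0797
grip_force: 0.0
```

Run:
```python
from h import *
o=robot.observe(); print(o["time"],o["tool_pos"],o["tool_rot"],o["opening"])
s=go(.544,.2145,.14,82.2)
```

```text
12.9 [ 0.494  -0.077   0.1902] [3.1371 0.0009 1.4332] 0.07971462707601652
d [29.56  0.93  5.  ] dr [ 0.3  0.1 -0.1]
```

Request:
{"name": "step_arm", "arguments": {"increments": [{"delta_pos":[6,0.2,0],"dr":[0,0,0],"fingers":-1},{"delta_pos":[12,0.4,0],"dr":[0,0,0],"fingers":-1},{"delta_pos":[18,0.6,0],"dr":[0,0,0],"fingers":-1},{"delta_pos":[24,0.8,2],"dr":[0,0,0],"fingers":-1},{"delta_pos":[29.5,1,4.5],"dr":[0,0,0],"fingers":-1}]}}

```text
time: 13.52
tool_pos: [0.5431, 0.2163, 0.1429]
tool_rot: [3.14, -0.001, 1.435]
contact_force: [0.0, -1.2, 0.2]
opening: 0.0918
grip_force: 0.0
```

Run:
```python
from h import *
viewer.read_camera("wrist");viewer.read_camera("wrist");o=robot.observe(); print(o["time"],o["tool_pos"],o["tool_rot"])
rims()
go(.544,.2145,.0335,82.2)
```

```text
13.625 [0.5409 0.2188 0.1395] [-3.1371  0.0003  1.4402]
rim [324.6 213.2  53.8  56.5] [0.5433 0.2146 0.063 ] dia 0.0471816507976427
rim [425.5 146.2  57.9  64. ] [0.6305 0.2602 0.063 ] dia 0.05281961572355705
rim [240.1 127.3  59.9  64.7] [0.4861 0.2938 0.063 ] dia 0.0524961273837232
d [-0.15  0.32 10.73] dr [-0.2  0.1  0.3]
```

Request:
{"name": "step_arm", "arguments": {"increments": [{"delta_pos":[0,0.2,3],"dr":[0,0,0],"fingers":-1},{"delta_pos":[0,0.2,6],"dr":[0,0,0],"fingers":-1},{"delta_pos":[0,0.2,9],"dr":[0,0,0],"fingers":-1},{"delta_pos":[0,0.2,10.7],"dr":[0,0,0],"fingers":-1},{"delta_pos":[0,0.2,10.7],"dr":[0,0,0],"fingers":-1}]}}

```text
time: 14.3
tool_pos: [0.5442, 0.213, 0.0353]
tool_rot: [-3.14, 0.001, 1.434]
contact_force: [-0.2, 0.0, 0.6]
opening: 0.0919
grip_force: 0.0
```

Request:
{"name": "step_arm", "arguments": {"increments": [{"delta_pos":[0,0,0],"dr":[0,0,0],"fingers":0.2},{"delta_pos":[0,0,0],"dr":[0,0,0],"fingers":0.5},{"delta_pos":[0,0,0],"dr":[0,0,0],"fingers":0.5},{"delta_pos":[0,0,0],"dr":[0,0,0],"fingers":0.5},{"delta_pos":[0,0,0],"dr":[0,0,0],"fingers":0.5}], "newtons": 15}}

```text
time: 14.92
tool_pos: [0.5446, 0.2139, 0.036]
tool_rot: [3.141, -0.0, 1.435]
contact_force: [-0.8, 0.1, 1.0]
opening: 0.0498
grip_force: 15.0
```

Run:
```python
from h import *
o=robot.observe(); print(o["time"],o["tool_pos"],o["opening"])
s=go(o["tool_pos"][0],o["tool_pos"][1],.195,82.2); s=go(.5156,-.2764,.195,82.2,s)
```

```text
14.925 [0.5446 0.2139 0.036 ] 0.04983968942135844
d [  0.    0.  -15.9] dr [ 0. -0.  0.]
d [-48.97   3.79   0.  ] dr [0. 0. 0.]
```

Request:
{"name": "step_arm", "arguments": {"increments": [{"delta_pos":[0,0,-2],"dr":[0,0,0],"fingers":0.5},{"delta_pos":[0,0,-6],"dr":[0,0,0],"fingers":0.5},{"delta_pos":[-1,0,-11],"dr":[0,0,0],"fingers":0.5},{"delta_pos":[-3,0,-15],"dr":[0,0,0],"fingers":0.5},{"delta_pos":[-7,0,-16],"dr":[0,0,0],"fingers":0.5}]}}

```text
time: 15.55
tool_pos: [0.5362, 0.1449, 0.1987]
tool_rot: [3.136, -0.002, 1.437]
contact_force: [0.1, -1.2, -2.0]
opening: 0.0502
grip_force: 15.0
```

Request:
{"name": "step_arm", "arguments": {"increments": [{"delta_pos":[-5,0.5,0],"dr":[0,0,0],"fingers":0.5},{"delta_pos":[-10,1,0],"dr":[0,0,0],"fingers":0.5},{"delta_pos":[-15,1.5,0],"dr":[0,0,0],"fingers":0.5},{"delta_pos":[-20,2,0],"dr":[0,0,0],"fingers":0.5},{"delta_pos":[-25,2.5,0],"dr":[0,0,0],"fingers":0.5}]}}

```text
time: 16.18
tool_pos: [0.5257, -0.1081, 0.1957]
tool_rot: [-3.142, -0.0, 1.435]
contact_force: [1.4, 0.4, -0.7]
opening: 0.0504
grip_force: 15.0
```

Request:
{"name": "step_arm", "arguments": {"increments": [{"delta_pos":[-5,0.4,0],"dr":[0,0,0],"fingers":0.5},{"delta_pos":[-10,0.8,0],"dr":[0,0,0],"fingers":0.5},{"delta_pos":[-14,1.2,0],"dr":[0,0,0],"fingers":0.5},{"delta_pos":[-16.5,1.4,0],"dr":[0,0,0],"fingers":0.5},{"delta_pos":[-16.5,1.4,0],"dr":[0,0,0],"fingers":0.5}]}}

```text
time: 16.8
tool_pos: [0.5173, -0.2731, 0.1954]
tool_rot: [-3.141, -0.0, 1.433]
contact_force: [-0.5, 1.2, 0.1]
opening: 0.0501
grip_force: 15.0
```

Run:
```python
from h import *
o=robot.observe(); print(o["time"],o["tool_pos"],o["opening"])
s=go(.5156,-.2764,.10,82.2); go(.5156,-.2764,.0395,82.2,s)
im=viewer.read_camera("side"); cv2.imwrite("pics/s3.png",cv2.resize(im[140:310,220:440,::-1],None,fx=3,fy=3,interpolation=cv2.INTER_CUBIC))
```

```text
16.8 [ 0.5173 -0.2731  0.1954] 0.0501108949046037
d [-0.36 -0.11  9.54] dr [-0.  -0.  -0.1]
d [ 0.   -0.    6.05] dr [0. 0. 0.]
```

View pics/s3.png

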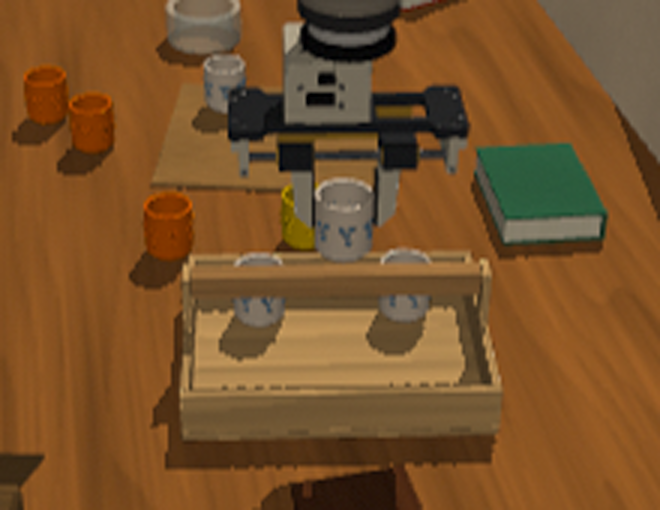

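Both placed cups stand in the far bay, at crop (258,290) and (405,285), and the third is held above the tray. I'll lower it into the near bay.

Request:
{"name": "step_arm", "arguments": {"increments": [{"delta_pos":[-0.3,-0.1,2],"dr":[0,0,0],"fingers":0.5},{"delta_pos":[-0.4,-0.1,5],"dr":[0,0,0],"fingers":0.5},{"delta_pos":[-0.4,-0.1,8],"dr":[0,0,0],"fingers":0.5},{"delta_pos":[-0.4,-0.1,10.5],"dr":[0,0,0],"fingers":0.5},{"delta_pos":[-0.4,-0.1,12],"dr":[0,0,0],"fingers":0.5}]}}

```text
time: 17.48
tool_pos: [0.516, -0.2739, 0.0747]
tool_rot: [-3.14, -0.001, 1.437]
contact_force: [0.2, 0.1, -1.2]
opening: 0.0497
grip_force: 15.0
```

Request:
{"name": "step_arm", "arguments": {"increments": [{"delta_pos":[0,0,1.5],"dr":[0,0,0],"fingers":0.5},{"delta_pos":[0,0,2.5],"dr":[0,0,0],"fingers":0.5},{"delta_pos":[0,0,3.1],"dr":[0,0,0],"fingers":0.5},{"delta_pos":[0,0,3.4],"dr":[0,0,0],"fingers":0.5},{"delta_pos":[0,0,3.4],"dr":[0,0,0],"fingers":0.5}]}}

```text
time: 18.1
tool_pos: [0.5161, -0.2759, 0.042]
tool_rot: [3.141, 0.0, 1.435]
contact_force: [-0.6, -0.3, -0.4]
opening: 0.0501
grip_force: 15.0
```

Request:
{"name": "step_arm", "arguments": {"increments": [{"delta_pos":[0,0,0.15],"dr":[0,0,0],"fingers":0.5},{"delta_pos":[0,0,0.25],"dr":[0,0,0],"fingers":0.5},{"delta_pos":[0,0,0.25],"dr":[0,0,0],"fingers":-0.4},{"delta_pos":[0,0,0.25],"dr":[0,0,0],"fingers":-0.4},{"delta_pos":[0,0,0.25],"dr":[0,0,0],"fingers":-0.4}]}}

```text
time: 18.73
tool_pos: [0.5162, -0.2759, 0.0394]
tool_rot: [3.141, 0.0, 1.435]
contact_force: [-0.0, 0.4, 0.4]
opening: 0.0642
grip_force: 0.0
```

Request:
{"name": "step_arm", "arguments": {"increments": [{"delta_pos":[0,0,-2],"dr":[0,0,0],"fingers":-0.4},{"delta_pos":[0,0,-6],"dr":[0,0,0],"fingers":-0.4},{"delta_pos":[0,0,-11],"dr":[0,0,0],"fingers":-0.4},{"delta_pos":[0,0,-16],"dr":[0,0,10],"fingers":-0.4},{"delta_pos":[0,0,-20],"dr":[0,0,20],"fingers":-0.4}]}}

```text
time: 19.35
tool_pos: [0.5162, -0.2758, 0.2417]
tool_rot: [3.14, 0.0, 1.08]
contact_force: [0.6, -0.7, 0.3]
opening: 0.064
grip_force: 0.0
```

Request:
{"name": "step_arm", "arguments": {"increments": [{"delta_pos":[0,0,-1],"dr":[0,0,10],"fingers":-0.4},{"delta_pos":[0,0,-2],"dr":[0,0,20],"fingers":-0.4},{"delta_pos":[0,0,-3],"dr":[0,0,30],"fingers":-0.4},{"delta_pos":[0,0,-4],"dr":[0,0,40],"fingers":-0.4},{"delta_pos":[0,0,-4],"dr":[0,0,50],"fingers":-0.4}]}}

```text
time: 19.98
tool_pos: [0.5163, -0.2759, 0.2803]
tool_rot: [3.14, -0.001, 0.208]
contact_force: [-0.1, 0.7, -1.1]
opening: 0.0645
grip_force: 0.0
```

Run:
```python
from h import *
viewer.read_camera("wrist");viewer.read_camera("wrist")
p=viewer.camera_params("wrist"); im=viewer.read_camera("wrist"); cv2.imwrite("pics/w4.png",im[:,:,::-1]); np.savez("w4.npz",K=p["K"],T=p["T"])
o=robot.observe(); print(o["time"],o["tool_pos"],o["tool_rot"])
e=np.array([.9907,-.1357,0]);f=np.array([.1357,.9907,0]);C=np.array([.524,-.215,0])
for a in(-.12,0,.12):
  for b in(-.01,.01): print(a,b,proj(p,C+a*e+b*f+[0,0,.105]))
go(.524,-.215,.20,-7.8)
```

```text
20.125 [ 0.516  -0.2757  0.2793] [3.1416 0.0001 0.2165]
-0.12 -0.01 [249.1642 257.2728]
-0.12 0.01 [233.8917 252.3515]
0 -0.01 [278.0243 168.9244]
0 0.01 [261.5064 163.052 ]
0.12 -0.01 [312.709   62.7452]
0.12 0.01 [294.729   55.6181]
d [ 2.09 -5.75  7.93] dr [ 0.   0.  20.2]
```

View pics/w4.png

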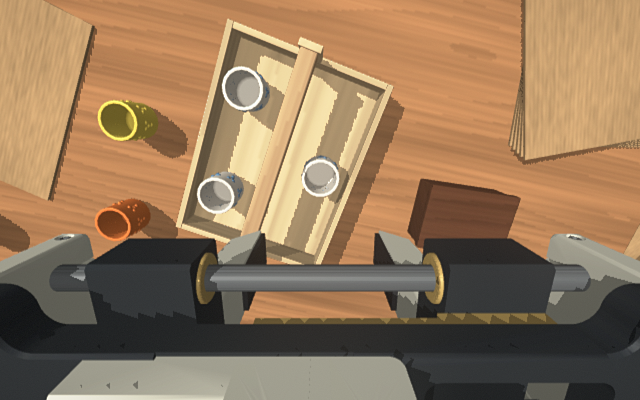

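The three cups stand in the tray at (245,89), (218,193) and (321,177). The bar runs from (310,55) to (255,230), within a few pixels of prediction. I'll measure its edges.

Run:
```python
from h import *
im=cv2.imread("pics/w4.png"); w=np.load("w4.npz")
hsv=cv2.cvtColor(im,cv2.COLOR_BGR2HSV)
for v in(90,130,170,200):
    u0=int(268+(166-v)*.33); print(v,u0,[(u,*hsv[v,u]) for u in range(u0-16,u0+24,2)])
```

```text
90 293 [(277, np.uint8(18), np.uint8(93), np.uint8(168)), (279, np.uint8(19), np.uint8(90), np.uint8(236)), (281, np.uint8(22), np.uint8(81), np.uint8(245)), (283, np.uint8(22), np.uint8(80), np.uint8(241)), (285, np.uint8(22), np.uint8(81), np.uint8(240)), (287, np.uint8(18), np.uint8(99), np.uint8(239)), (289, np.uint8(17), np.uint8(98), np.uint8(238)), (291, np.uint8(17), np.uint8(99), np.uint8(234)), (293, np.uint8(16), np.uint8(100), np.uint8(231)), (295, np.uint8(17), np.uint8(103), np.uint8(231)), (297, np.uint8(17), np.uint8(101), np.uint8(232)), (299, np.uint8(18), np.uint8(100), np.uint8(234)), (301, np.uint8(17), np.uint8(102), np.uint8(225)), (303, np.uint8(16), np.uint8(105), np.uint8(228)), (305, np.uint8(15), np.uint8(107), np.uint8(119)), (307, np.uint8(17), np.uint8(94), np.uint8(236)), (309, np.uint8(22), np.uint8(80), np.uint8(244)), (311, np.uint8(21), np.uint8(85), np.uint8(237)), (313, np.uint8(21), np.uint8(85), np.uint8(236)), (315, np.uint8(20), np.uint8(85), np.uint8(235))]
130 279 [(263, np.uint8(23), np.uint8(72), np.uint8(248)), (265, np.uint8(22), np.uin
[... 2266 characters left out ...]
.uint8(18), np.uint8(99), np.uint8(242)), (254, np.uint8(17), np.uint8(100), np.uint8(233)), (256, np.uint8(16), np.uint8(105), np.uint8(221)), (258, np.uint8(16), np.uint8(106), np.uint8(222)), (260, np.uint8(17), np.uint8(105), np.uint8(224)), (262, np.uint8(16), np.uint8(104), np.uint8(220)), (264, np.uint8(15), np.uint8(106), np.uint8(219)), (266, np.uint8(16), np.uint8(105), np.uint8(226)), (268, np.uint8(16), np.uint8(105), np.uint8(150)), (270, np.uint8(17), np.uint8(101), np.uint8(175)), (272, np.uint8(22), np.uint8(73), np.uint8(250)), (274, np.uint8(22), np.uint8(73), np.uint8(248)), (276, np.uint8(22), np.uint8(77), np.uint8(245)), (278, np.uint8(21), np.uint8(83), np.uint8(236))]
```

Run:
```python
from h import *
p=np.load("w4.npz")
L=np.array([ray(p,q,.105) for q in[(295,90),(282.5,130),(269.3,170),(259.3,200)]]); print(L)
d=L[0]-L[-1]; print(np.degrees(np.arctan2(d[1],d[0])))
K=np.array([ray(p,q,.05) for q in[(229,20),(393,87),(178,227)]]); print(K,(K[1]+K[2])/2)
```

```text
[[ 0.6111 -0.228   0.105 ]
 [ 0.567  -0.2222  0.105 ]
 [ 0.5193 -0.2152  0.105 ]
 [ 0.481  -0.2095  0.105 ]]
-8.105027088069502
[[ 0.675  -0.1317  0.05  ]
 [ 0.6446 -0.3423  0.05  ]
 [ 0.3993 -0.0936  0.05  ]] [ 0.5219 -0.2179  0.05  ]
```

Request:
{"name": "step_arm", "arguments": {"increments": [{"delta_pos":[0.7,-2,2],"dr":[0,0,7],"fingers":0.1},{"delta_pos":[1.4,-4,4],"dr":[0,0,14],"fingers":0.1},{"delta_pos":[2,-5.6,7],"dr":[0,0,20.3],"fingers":0.1},{"delta_pos":[2,-5.6,10],"dr":[0,0,20.3],"fingers":0.1},{"delta_pos":[2,-5.6,12],"dr":[0,0,20.3],"fingers":0.1}]}}

```text
time: 20.75
tool_pos: [0.5232, -0.2162, 0.1577]
tool_rot: [-3.141, 0.002, -0.136]
contact_force: [0.2, 0.4, 0.7]
opening: 0.0409
grip_force: 0.0
```

Run:
```python
from h import *
viewer.read_camera("wrist");o=robot.observe(); print(o["time"],o["tool_pos"],o["tool_rot"],o["opening"])
go(.523,-.216,.075,-8)
```

```text
20.8 [ 0.5221 -0.2157  0.1554] [-3.1395  0.0054 -0.1366] 0.04127093296678857
d [0.13 0.03 8.04] dr [-0.1  0.3  0.2]
```

Request:
{"name": "step_arm", "arguments": {"increments": [{"delta_pos":[0,0,2],"dr":[0,0,0],"fingers":0.1},{"delta_pos":[0,0,4.5],"dr":[0,0,0],"fingers":0.1},{"delta_pos":[0,0,6.8],"dr":[0,0,0],"fingers":0.1},{"delta_pos":[0,0,8.2],"dr":[0,0,0],"fingers":0.1},{"delta_pos":[0,0,8.2],"dr":[0,0,0],"fingers":0.1}]}}

```text
time: 21.42
tool_pos: [0.5234, -0.2166, 0.0767]
tool_rot: [-3.141, 0.002, -0.14]
contact_force: [0.2, 0.6, 0.9]
opening: 0.0414
grip_force: 0.0
```

Request:
{"name": "step_arm", "arguments": {"increments": [{"delta_pos":[0,0,0],"dr":[0,0,0],"fingers":0.4},{"delta_pos":[0,0,0],"dr":[0,0,0],"fingers":0.6},{"delta_pos":[0,0,0],"dr":[0,0,0],"fingers":0.9},{"delta_pos":[0,0,0],"dr":[0,0,0],"fingers":1},{"delta_pos":[0,0,0],"dr":[0,0,0],"fingers":1}], "newtons": 60}}

```text
time: 22.05
tool_pos: [0.5242, -0.2167, 0.0781]
tool_rot: [3.141, -0.001, -0.141]
contact_force: [-0.3, 2.6, 5.9]
opening: 0.0195
grip_force: 60.0
```

Gripped. I'll lift slowly, 14 cm in all, at about 4–8 cm/s.

Request:
{"name": "step_arm", "arguments": {"increments": [{"delta_pos":[0,0,-0.3],"dr":[0,0,0],"fingers":1},{"delta_pos":[0,0,-0.8],"dr":[0,0,0],"fingers":1},{"delta_pos":[0,0,-1.5],"dr":[0,0,0],"fingers":1},{"delta_pos":[0,0,-2.3],"dr":[0,0,0],"fingers":1},{"delta_pos":[0,0,-3],"dr":[0,0,0],"fingers":1}]}}

```text
time: 22.68
tool_pos: [0.5238, -0.2169, 0.1079]
tool_rot: [3.141, -0.0, -0.141]
contact_force: [-0.5, 0.3, -7.3]
opening: 0.0197
grip_force: 60.0
```

Run:
```python
from h import *
o=robot.observe(); print(o["time"],o["tool_pos"],o["tool_rot"],o["contact_force"],o["torque"],o["grip_force"])
im=viewer.read_camera("side"); cv2.imwrite("pics/s5.png",cv2.resize(im[140:310,220:440,::-1],None,fx=3,fy=3,interpolation=cv2.INTER_CUBIC))
```

```text
22.675 [ 0.5238 -0.2169  0.1079] [ 3.1413 -0.0003 -0.1409] [-0.4559  0.3479 -7.2921] [-0.0032 -0.0107  0.0021] 59.9975860118866
```

View pics/s5.png

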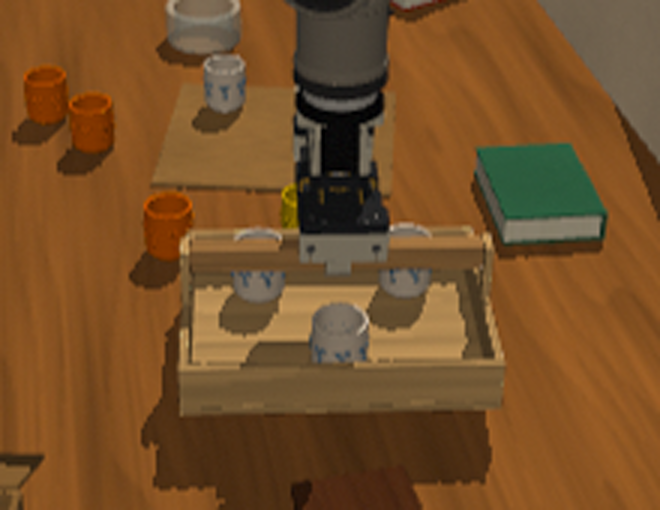

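The tray is up and level with all three cups standing in it. I'll continue.

Request:
{"name": "step_arm", "arguments": {"increments": [{"delta_pos":[0,0,-0.8],"dr":[0,0,0],"fingers":1},{"delta_pos":[0,0,-1.8],"dr":[0,0,0],"fingers":1},{"delta_pos":[0,0,-2.8],"dr":[0,0,0],"fingers":1},{"delta_pos":[0,0,-3.8],"dr":[0,0,0],"fingers":1},{"delta_pos":[0,0,-4.8],"dr":[0,0,0],"fingers":1}]}}

```text
time: 23.35
tool_pos: [0.5237, -0.2168, 0.156]
tool_rot: [3.141, -0.0, -0.141]
contact_force: [0.3, 0.4, -7.0]
opening: 0.0193
grip_force: 60.0
```

Request:
{"name": "step_arm", "arguments": {"increments": [{"delta_pos":[0,0,-1],"dr":[0,0,0],"fingers":1},{"delta_pos":[0,0,-2.2],"dr":[0,0,0],"fingers":1},{"delta_pos":[0,0,-3.5],"dr":[0,0,0],"fingers":1},{"delta_pos":[0,0,-4.7],"dr":[0,0,0],"fingers":1},{"delta_pos":[0,0,-5.5],"dr":[0,0,0],"fingers":1}]}}

```text
time: 23.98
tool_pos: [0.5239, -0.2169, 0.2113]
tool_rot: [3.141, -0.001, -0.141]
contact_force: [-0.6, -0.3, -7.6]
opening: 0.0197
grip_force: 60.0
```

Request:
{"name": "step_arm", "arguments": {"increments": [{"delta_pos":[0,0,-0.5],"dr":[0,0,0],"fingers":1},{"delta_pos":[0,0,-0.7],"dr":[0,0,0],"fingers":1},{"delta_pos":[0,0,-0.7],"dr":[0,0,0],"fingers":1},{"delta_pos":[0,0,-0.7],"dr":[0,0,0],"fingers":1},{"delta_pos":[0,0,-0.7],"dr":[0,0,0],"fingers":1}]}}

```text
time: 24.6
tool_pos: [0.5236, -0.2168, 0.217]
tool_rot: [-3.141, 0.001, -0.141]
contact_force: [0.3, -0.2, -7.1]
opening: 0.0195
grip_force: 60.0
```

Request:
{"name": "step_arm", "arguments": {"increments": [{"delta_pos":[0,0,0],"dr":[0,0,0],"fingers":1},{"delta_pos":[0,0,0],"dr":[0,0,0],"fingers":1},{"delta_pos":[0,0,0],"dr":[0,0,0],"fingers":1},{"delta_pos":[0,0,0],"dr":[0,0,0],"fingers":1},{"delta_pos":[0,0,0],"dr":[0,0,0],"fingers":1}]}}

```text
time: 25.22
tool_pos: [0.5238, -0.2168, 0.2173]
tool_rot: [3.142, -0.0, -0.141]
contact_force: [0.9, 0.3, -6.9]
opening: 0.0192
grip_force: 60.0
```

Run:
```python
from h import *
o=robot.observe(); print(o["time"],o["tool_pos"],o["tool_rot"],o["contact_force"],o["grip_force"],o["qvel"])
im=viewer.read_camera("side"); cv2.imwrite("pics/s6.png",cv2.resize(im[120:310,220:440,::-1],None,fx=3,fy=3,interpolation=cv2.INTER_CUBIC))
```

```text
25.225 [ 0.5238 -0.2168  0.2173] [ 3.1415 -0.0001 -0.1408] [ 0.8752  0.2933 -6.8997] 59.997655749320984 [-0.0005  0.0008 -0.0008 -0.0006  0.0011 -0.0001]
```

View pics/s6.png

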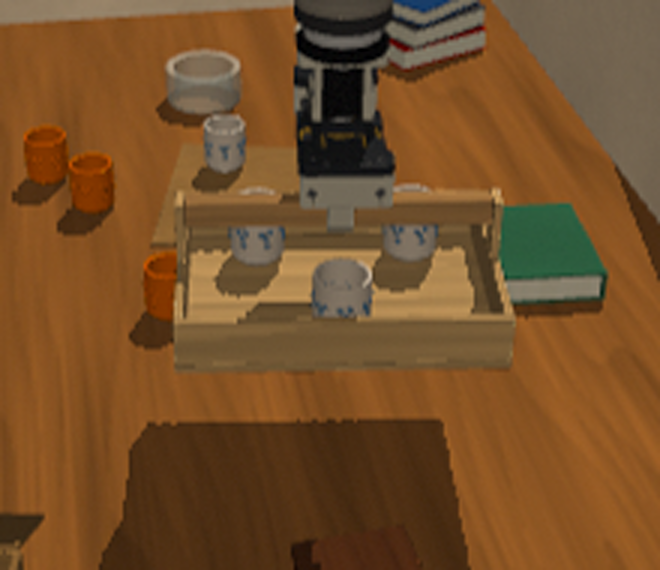

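The tray is about 14 cm up, level and still, with three upright cups at crop (257,235), (410,230) and (342,290). I'm handing in.

```bash
python3 -c "
from cell import robot
print(robot.hand_in())"
```

```text
the job is handed in; nothing more can be done
None
```

I handed the job in with the robot holding the tray about 14 cm up by the middle of its handle, level and still at 25 s: three cups stood upright in it and the other two were left on the cardboard; the hand-in returned no verdict.

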